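# Gauge rod held in a guide bush

## Task

Set the brass guide bush, collar up, squarely on top of the blue gauging cup with its flange edges flush with the cup's block all round, and let go of it without dropping it. Then take the gauge rod from its stand by the black handle and lower it upright through the bush, never letting the rod touch the bush or the cup, until the red ring on the rod is level with the top of the collar. Finish while still holding the rod there, still and centred in the bore, and leave the vials, bottle and tweezers undisturbed.

Things in the scene. Friction and masses are not known exactly. Their poses are not given: they have to be found in the camera images.
- gauge_cup: Gauging cup fixed to the bench: blue square block 64 x 64 mm, flat top 45 mm above the bench, with a round well 46 mm in diameter and 37 mm deep in its middle; dark foot plate 100 x 100 x 8 mm with screw heads. Origin: centre of its underside, on the bench; z up; x and y along the block's sides.
- cup_top (a point): Centre of the gauging cup's top face (in the mouth of the well), 45 mm above the bench.
- guide_bush: Loose brass guide bush, 0.18 to 0.29 kg: square flange 64 x 64 x 8 mm at the bottom, square collar 40 x 40 x 28 mm above it with its faces parallel to the flange's sides, 36 mm high in all; a round bore 24 mm in diameter runs right through along z. It starts standing on the bench, collar up. Origin: centre of the flange's underside; x and y along its sides (a quarter turn makes no difference).
- bush_centre (a point): Centre of the guide bush, on the bore's axis, 18 mm above its underside. The collar (40 mm across its flats) reaches from 10 mm below this point to 18 mm above it.
- bush_mouth (a point): Centre of the bore at the top of the collar, 36 mm above the bush's underside.
- rod_stand: Fixed grey stand that carries the gauge rod at the start: block 50 x 50 x 70 mm on a black foot 80 x 80 x 8 mm, with an upright hole 13 mm in diameter from the top down to 8 mm above the bench. Origin: centre of its underside, on the bench.
- gauge_rod: Loose gauge rod, 0.05 to 0.1 kg, 130 mm long: steel rod 10 mm in diameter from its tip to 90 mm up, then a round black handle 18 mm in diameter and 40 mm long. It starts upright and loose in the stand's hole, its tip on the hole's floor 8 mm above the bench. Origin: centre of the lower tip; z runs up along the rod to the handle.
- rod_grip (a point): Centre of the rod's black handle, 110 mm from the tip.
- rod_mark (a point): Point on the rod's axis at the middle of the red ring (3 mm high), 56 mm from the tip.
- vial_a: Bystander: purple-capped vial standing on the bench, 16 mm in diameter, 44 mm high. Origin: centre of its underside.
- vial_b: Bystander: another purple-capped vial, same size. Origin: centre of its underside.
- squeeze_bottle: Bystander: white squeeze bottle with a red cap and needle tip, 45 mm in diameter, 134 mm high. Origin: centre of its underside.
- steel_tweezers: Bystander: steel tweezers lying on the bench, 126 x 13 x 10 mm, along their x axis. Origin: centre of the underside.
There are look-alikes about, which are no part of the job. What is shaped like the guide_bush but green or purple is not meant.

How it is judged:
By the outcome, as a careful person would: the job done as asked, in the order asked, and still so for the second after the job is handed in, while the arm keeps its last pose, push and grip.
It also fails if it takes over 54 s, if anything falls off the work surface, if the arm or the gripper's body presses on something with over 40 N, if the wrist force passes 120 N, or if a joint passes its speed limit or range.

## Robot

A 7-joint arm with a two-finger parallel gripper is mounted at the origin on a cart in front of the work surface, level with it; the furniture and walls round the work are solid. World frame = base frame: x ahead of the robot, y to its left, z up, the work surface at z = 0. Lengths are in mm, angles in rad, forces in N, time in s.
With the tool pointing down it reaches from about 400 to 875 mm from the base axis. Payload 4.4 kg.
Tool frame: the origin (TCP) lies at the very end of the fingers, on their centre line; the grasp point (between the pads) lies 19 mm behind it; z points along the fingers, y is the line along which they close (so a half turn about z gives the same grasp; the last joint's range is limited). The gripper opens to 85 mm and grips with 20 to 120 N. Pads are 22 mm wide; open, the fingers measure 114 mm over their backs; the gripper's body (76 mm by 85 mm) begins 54 mm behind the grasp point. The pads swing forward as they close: fully open they stand 13 mm farther back than shut.
Start: joints at [-1.343, 0.628, 0.038, 1.517, -0.027, 0.996, -0.02], TCP at [188.21, 622.169, 231.313] pointing down, gripper open.
Joint ranges: [-3.06, 3.06], [-0.37, 2.12], [-1.25, 1.32], [0.18, 2.47], [-1.1, 4.24], [0.23, 1.98], [-2.94, 2.94]. Speed limits (rad/s): [2.57, 2.57, 3.14, 3.14, 3.14, 3.14, 3.14].

## Interface

Orientations are given as [roll, pitch, yaw] about the fixed x, y, z axes, in that order (R = Rz(yaw) Ry(pitch) Rx(roll)).
In Python, from cell import sensors, get_image, camera_params, order gives the robot as it stands.
- The arm moves only by the shell command python3 -m inch 'ROWS' [OPENING]. ROWS is JSON, a list that holds one entry, the list of rows, each a list of 4 numbers: the shift along the tool's x, y, z in cm, then the turn about the tool's z in degrees. A call has 1 to 8 rows; each row is the pose to reach, as a shift and turn from the pose commanded when the call began, along the tool's axes at that moment; what a row does not reach only later rows make up. A row lasts 1/12 s, in which the tool goes at most 41.7 mm and 7.16 degrees, less where a joint would pass 70% of its speed; a pose out of reach is approached as far as the arm can. A call with a gripper value outside its range is refused whole. OPENING is the finger opening in cm, from 0 to 8.54, set as the call begins (- or left out, the last holds). The fingers move at their own pace and stop on an object; the grip force is fixed at half the most. Time passes only in rows, so rows that repeat a pose let the fingers close. It gives the time, the measured TCP pose, the force, the opening and the grip force at its end, in the units of the state.
- sensors.read_state(): the state, without advancing time (a new reading comes with each control period).
- get_image(name): name is "side" or "top"; returns the picture (480x640x3 uint8, blue, green, red); there is no depth.
- camera_params(name): a dict with "mtx" (3x3 intrinsics, pixels), "rvec" (rotation vector, rad) and "tvec" (3), from world to camera coordinates, as OpenCV has them. Camera axes: x right, y down, z forward; pixel columns grow to the right and rows downward; lengths in mm; the calibration is good to about 2 mm. A picture is of the moment at which its call begins. camera_params takes no time and is no camera call.
- order.finish_job(): hands the job in; it is judged then, once.
The state is a dict: "clock": time; "qpos": joint angles; "qd": joint speeds; "tau": joint torques, N m; "eef_pos": TCP position; "tool_rot": TCP orientation; "force": force on the tool from outside, world axes, zero at the start; "torque": the same for the moment, N m; "width": finger opening in mm; "gripper_force": force on a finger pad.
Only numpy, scipy, OpenCV 4.12 (cv2) and the standard library are available. Lean on these libraries where they do the work, as an engineer would, in place of code of your own. Each camera call takes 0.05 s, during which the arm holds its last target. There are 200 camera calls.

## Working session

There is one attempt and no reset: what is moved stays moved. The work goes in short steps, Python scripts to look and compute and a shell command to move; the robot and the scene stay as the last step left them, time stands still between calls to the robot, and variables do not carry over. Pictures are saved under pics/ and viewed, at most 10 in all, crops included, and the job is handed in when it is done.

```bash
ls; mkdir -p pics; python3 - <<'E'
from cell import sensors,get_image,camera_params
import cv2
for n in("side","top"):
    cv2.imwrite(f"pics/{n}0.png",get_image(n)); p=camera_params(n); print(n,p)
s=sensors.read_state();print(s)
E
```

```text
pics
side {'mtx': array([[594.76194504,   0.        , 314.5099288 ],
       [  0.        , 594.76194504, 239.45026729],
       [  0.        ,   0.        ,   1.        ]]), 'rvec': array([-0.02530337,  2.76046981, -1.4964072 ]), 'tvec': array([ 585.58792988,   91.76594124, 1237.33792105])}
top {'mtx': array([[476.1896443 ,   0.        , 318.48192469],
       [  0.        , 476.1896443 , 239.12527901],
       [  0.        ,   0.        ,   1.        ]]), 'rvec': array([ 2.24062217, -2.18650644,  0.01766999]), 'tvec': array([ -12.37052015,  562.42481463, 1066.42945337])}
{'clock': 0.1, 'qpos': array([-1.34277649,  0.62924501,  0.03845343,  1.51824862, -0.0269698 ,
        0.99631328, -0.01999527]), 'qd': array([-0.00127135, -0.00235115,  0.00012035, -0.0039812 , -0.000332  ,
        0.00118581,  0.00035975]), 'tau': array([ 3.04314446e-03, -5.64536977e+01,  1.23016767e+00, -1.93976927e+01,
        1.11811768e-02,  5.37938104e-03,  2.19998594e-05]), 'eef_pos': array([188.07027477, 621.61959157, 230.49300375]), 'tool_rot': array([-3.13989719e+00,  4.67046898e-05,  2.84778744e+00]), 'force': array([ 0.0157919 ,  0.26952077, -0.33082992]), 'torque': array([0.00769805, 0.0596081 , 0.01109299]), 'gripper_force': 0.0, 'width': 85.4146261114699}
```

View pics/side0.png

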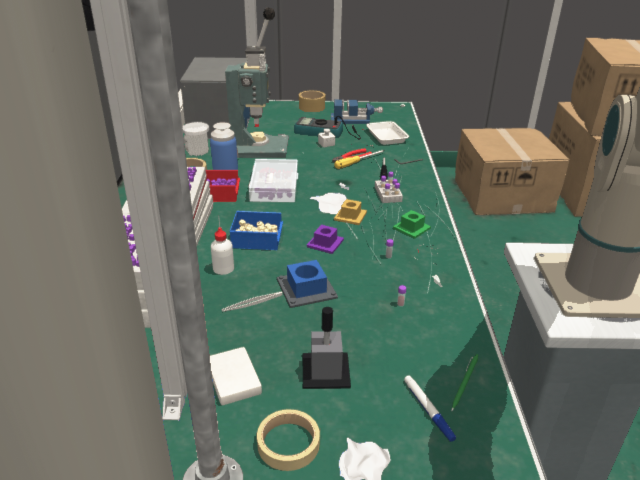

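View pics/top0.png

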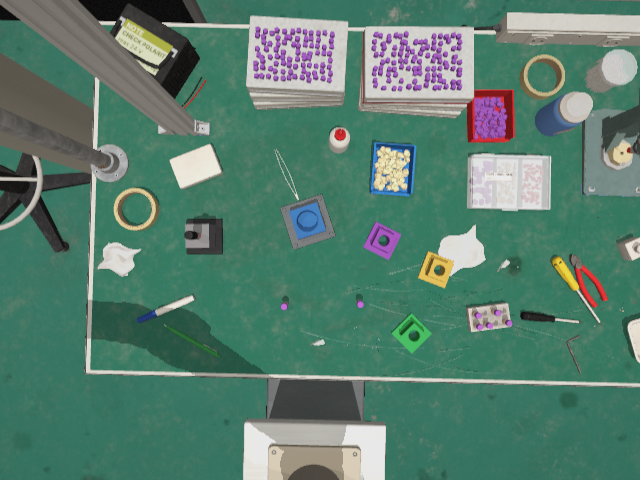

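The side view shows the cup (307,280), the brass bush (350,210), the stand and rod (327,345), and the vials at (389,248) and (402,295). In the top view the cup is at (307,220), the bush at (436,269), the stand at (204,236), and the vials at (284,306) and (360,303). The arm is off to the left. Next I'll look at enlarged crops.

```bash
cat > h.py <<'E'
import numpy as np,cv2
from cell import camera_params
def at(n,uv,z):
    p=camera_params(n);R=cv2.Rodrigues(p["rvec"])[0];c=-R.T@p["tvec"]
    u=cv2.undistortPoints(np.array([[uv]],float),p["mtx"],None)[0,0]
    d=R.T@np.r_[u,1];return c+d*(z-c[2])/d[2]
def pj(n,X):
    p=camera_params(n);return cv2.projectPoints(np.array(X,float).reshape(-1,1,3),p["rvec"],p["tvec"],p["mtx"],None)[0][:,0]
def both(uvt,uvs):
    # triangulate top+side
    P=[];
    for n in("top","side"):
        p=camera_params(n);P.append(p["mtx"]@np.c_[cv2.Rodrigues(p["rvec"])[0],p["tvec"]])
    X=cv2.triangulatePoints(P[0],P[1],np.array(uvt,float).reshape(2,1),np.array(uvs,float).reshape(2,1))[:,0];return X[:3]/X[3]
E
python3 - <<'E'
import cv2,numpy as np
t=cv2.imread("pics/top0.png");s=cv2.imread("pics/side0.png")
def c(i,x,y,w,h,W,H): return cv2.resize(i[y:y+h,x:x+w],(W,H),interpolation=cv2.INTER_CUBIC)
# each 66x50 -> 396x300 (x6)
a=np.hstack([c(t,274,195,66,50,396,300),c(t,403,245,66,50,396,300)])
b=np.hstack([c(t,172,212,66,50,396,300),c(s,274,255,66,50,396,300)])
cv2.imwrite("pics/crop0.png",np.vstack([a,b]))
E
```

```text
(no output)
```

View pics/crop0.png

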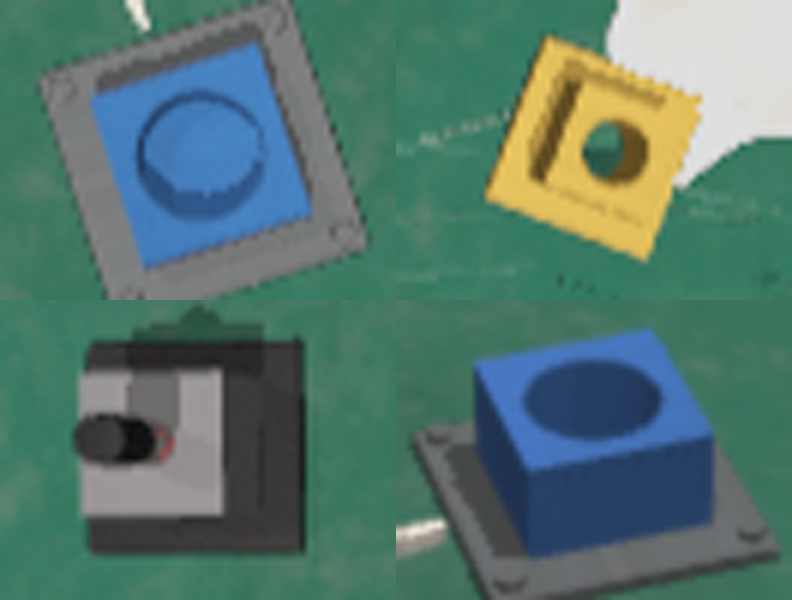

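The crop gives the block, flange and stand corners: cup top around (92,98),(258,42),(312,212),(147,268), with the flange and stand corners equally clear.

```bash
python3 - <<'E'
from h import *
np.set_printoptions(precision=1,suppress=True)
def im(o,P): return [(o[0]+(x+.5)/6-.5,o[1]+(y+.5)/6-.5) for x,y in P]
def quad(name,n,o,P,z):
    X=np.array([at(n,q,z) for q in im(o,P)])[:,:2]
    e=np.roll(X,-1,0)-X; a=np.degrees(np.arctan2(e[:,1],e[:,0]))
    b=np.degrees(np.angle(np.exp(1j*np.radians(a*4)).sum()))/4
    print(name,X.mean(0),"sides",np.linalg.norm(e,axis=1),"angle mod90",b)
quad("cupT","top",(274,195),[(92,98),(258,42),(312,212),(147,268)],45)
quad("cupS","side",(274,255),[(79,62),(257,30),(317,137),(134,170)],45)
quad("bush8","top",(403,245),[(151,37),(306,98),(253,262),(91,198)],8)
quad("bush0","top",(403,245),[(151,37),(306,98),(253,262),(91,198)],0)
quad("standT","top",(172,212),[(78,70),(223,70),(223,216),(80,216)],70)
quad("foot","top",(172,212),[(90,42),(303,42),(303,252),(90,252)],8)
print("bore",at("top",im((403,245),[(220,151)])[0],36),"rodtop",at("top",im((172,212),[(100,140)])[0],138))
print("rodtop both",both(im((172,212),[(100,140)])[0],(327,311)))
for n,uv,z in[("top",(284,306),44),("top",(360,303),44),("top",(340,134),134),("top",(275,150),5),("top",(298,197),5),("top",(397,189),40)]: print(uv,at(n,uv,z))
for n in("top","side"):
    p=camera_params(n);print(n,-cv2.Rodrigues(p["rvec"])[0].T@p["tvec"])
from cell import sensors
from scipy.spatial.transform import Rotation as Ro
print(Ro.from_euler("xyz",sensors.read_state()["tool_rot"]).as_matrix())
E
```

```text
cupT [601.8  26.6] sides [63.2 64.4 62.8 64.5] angle mod90 19.64685268800608
cupS [601.9  32.9] sides [63.3 64.  62.4 63.2] angle mod90 18.698112695772167
bush8 [ 501.2 -263.3] sides [62.1 64.3 64.9 64.2] angle mod90 -19.061666785958014
bush0 [ 500.9 -265.2] sides [62.6 64.8 65.4 64.6] angle mod90 -19.06166678595801
standT [563.1 258.5] sides [51.  51.4 50.3 51.4] angle mod90 1.711438370912651
foot [563.1 257.3] sides [79.6 78.5 79.5 78.5] angle mod90 1.5082287729590471
bore [ 501.7 -263.5   36. ] rodtop [562.5 257.8 138. ]
rodtop both [563.1 259.5 131.9]
(284, 306) [415.6  72.3  44. ]
(360, 303) [426.1 -91.7  44. ]
(340, 134) [770.  -36.2 134. ]
(275, 150) [761.  104.3   5. ]
(298, 197) [656.2  49.8   5. ]
(397, 189) [ 675.3 -166.9   40. ]
top [ 545.8    1.5 1075.1]
side [579.  994.6 746.9]
[[-1.   0.3 -0. ]
 [ 0.3  1.  -0. ]
 [-0.  -0.  -1. ]]
```

```bash
cat >> h.py <<'E'
from scipy.spatial.transform import Rotation as Ro
def go(x,y,z,psi,n=8):
    from cell import sensors
    s=sensors.read_state();R=Ro.from_euler("xyz",s["tool_rot"]).as_matrix()
    d=R.T@(np.array([x,y,z])-s["eef_pos"])/10
    t=-((psi-np.degrees(s["tool_rot"][2])+180)%360-180)
    print("t",round(s["clock"],2),"pos",s["eef_pos"].round(1),"rot",np.degrees(s["tool_rot"]).round(2),"w",round(s["width"],1),"gf",round(s["gripper_force"],1),"F",s["force"].round(1),"-> shift cm",d.round(2),"turn",round(t,2))
E
python3 -c "
from h import *
go(470,220,230,120);go(501.5,-264,130,70.9)"
```

```text
t 0.1 pos [188.1 621.6 230.5] rot [-179.9     0.    163.17] w 85.4 gf 0.0 F [ 0.   0.3 -0.3] -> shift cm [-38.62 -30.28   0.1 ] turn 43.17
t 0.1 pos [188.1 621.6 230.5] rot [-179.9     0.    163.17] w 85.4 gf 0.0 F [ 0.   0.3 -0.3] -> shift cm [-55.65 -75.67  10.18] turn 92.27
```

```bash
python3 -m inch '[[[-3,-2.4,0,3.5],[-6,-4.8,0,7],[-9,-7.2,0,11],[-12,-9.6,0,15],[-15,-12,0,19],[-18,-14.4,0,23],[-21,-16.8,0,28],[-24,-19.2,0,33]]]'
python3 -c "
from h import *
go(470,220,230,120);go(501.5,-264,130,70.9)"
```

```text
clock: 0.77
eef_pos: [362.9, 367.1, 231.2]
tool_rot: [-3.141, -0.0, 2.268]
force: [0.9, 0.5, 0.1]
width: 85.7
gripper_force: 0.0
t 0.77 pos [362.9 367.1 231.2] rot [-179.98   -0.    129.93] w 85.7 gf 0.0 F [0.9 0.5 0.1] -> shift cm [-18.15  -1.22   0.12] turn 9.93
t 0.77 pos [362.9 367.1 231.2] rot [-179.98   -0.    129.93] w 85.7 gf 0.0 F [0.9 0.5 0.1] -> shift cm [-57.29 -29.87  10.13] turn 59.03
```

```bash
python3 -m inch '[[[-3.6,-1.9,0,4],[-7.2,-3.8,0,8],[-10.8,-5.6,0,12],[-14.4,-7.5,0,16],[-18,-9.4,0,20],[-21.6,-11.3,0,24],[-25.2,-13.1,0,28],[-28.8,-15,0,32]]]'
python3 -c "
from h import *
go(501.5,-264,130,70.9)"
```

```text
clock: 1.43
eef_pos: [433.4, 50.3, 231.3]
tool_rot: [3.141, -0.0, 1.71]
force: [1.5, 0.1, 0.1]
width: 85.6
gripper_force: 0.0
t 1.43 pos [433.4  50.3 231.3] rot [ 1.7999e+02 -1.0000e-02  9.8000e+01] w 85.6 gf 0.0 F [1.5 0.1 0.1] -> shift cm [-32.08   2.37  10.12] turn 27.1
```

```bash
python3 -m inch '[[[-4,0.3,0,4],[-8,0.6,1,8],[-12,0.9,2,12],[-16,1.2,4,16],[-20,1.5,6,20],[-24,1.8,8,24],[-28,2.1,9,27.1],[-31,2.3,10,27.1]]]'; python3 -m inch '[[[-1,0,0,0],[-1,0,0,0],[-1,0,0,0]]]'
python3 - <<'E'
from h import *
from cell import get_image
go(501.5,-264,11,70.9)
t=get_image("top");s=get_image("side")
cv2.imwrite("pics/t1f.png",t);cv2.imwrite("pics/s1f.png",s)
c=lambda i,x,y:cv2.resize(i[y:y+100,x:x+66],(396,600),interpolation=cv2.INTER_CUBIC)
cv2.imwrite("pics/c1.png",np.hstack([c(t,403,220),c(s,315,140)]))
E
```

```text
clock: 2.1
eef_pos: [500.0, -253.1, 129.8]
tool_rot: [-3.14, -0.0, 1.238]
force: [0.4, -0.4, 0.1]
width: 85.3
gripper_force: 0.0
clock: 2.35
eef_pos: [496.2, -260.6, 130.8]
tool_rot: [-3.14, -0.001, 1.239]
force: [0.2, -0.1, -0.7]
width: 85.0
gripper_force: 0.0
t 2.35 pos [ 496.2 -260.6  130.8] rot [-1.799e+02 -5.000e-02  7.099e+01] w 85.0 gf 0.0 F [ 0.2 -0.1 -0.7] -> shift cm [-0.16  0.63 11.98] turn 0.09
```

View pics/c1.png

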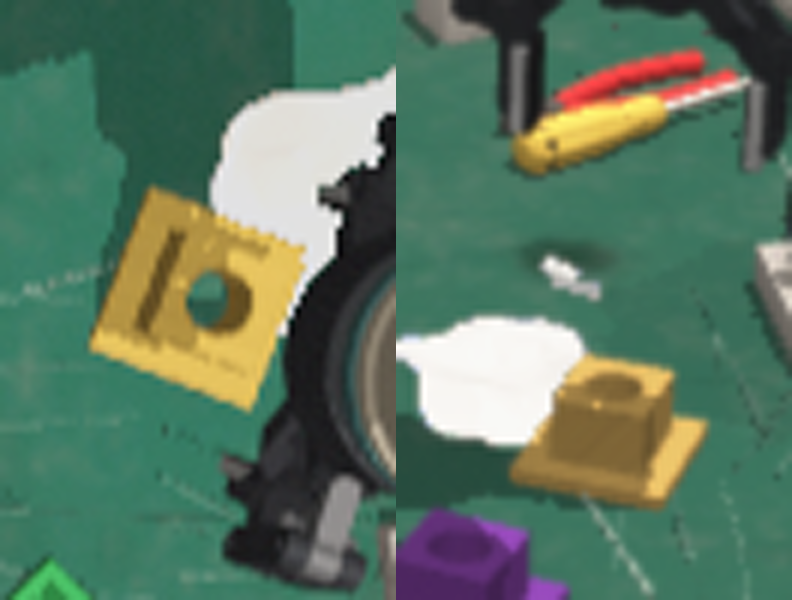

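The side crop shows the fingertips at (512,135) and (752,165), straddling the bush. The bore's mouth is at (612,388).

```bash
python3 - <<'E'
from h import *
f=lambda x,y:(315+(x-396+.5)/6-.5,140+(y+.5)/6-.5)
print("tips mid",(at("side",f(512,135),144)+at("side",f(752,165),144))/2)
print("bore side",at("side",f(612,388),36))
for q in[(510,472),(660,505),(708,425)]:print(at("side",f(*q),4))
E
```

```text
tips mid [ 499.79457375 -249.82221687  144.        ]
bore side [ 502.40841637 -254.75260855   36.        ]
[ 542.7343723  -241.33747492    4.        ]
[ 483.34861617 -217.55866426    4.        ]
[ 460.43169788 -281.30931705    4.        ]
```

```bash
python3 -m inch '[[[-0.15,0.6,2,0],[-0.15,0.6,4.5,0],[-0.15,0.6,7.5,0],[-0.15,0.6,10,0],[-0.15,0.6,11.3,0],[-0.15,0.6,11.9,0],[-0.15,0.6,11.9,0]]]'
python3 -m inch '[[[0,0,0,0],[0,0,0,0],[0,0,0,0],[0,0,0,0],[0,0,0,0],[0,0,0,0],[0,0,0,0],[0,0,0,0]]]' 3
python3 -c "
from h import *
go(602,28,180,109.3)"
```

```text
clock: 3.03
eef_pos: [502.1, -262.2, 11.6]
tool_rot: [-3.14, -0.001, 1.243]
force: [-0.7, 0.6, -1.4]
width: 85.3
gripper_force: 0.0
clock: 3.7
eef_pos: [503.1, -264.7, 13.6]
tool_rot: [3.139, -0.0, 1.24]
force: [-0.1, 1.2, 5.8]
width: 38.6
gripper_force: 62.2
t 3.7 pos [ 503.1 -264.7   13.6] rot [179.87  -0.    71.06] w 38.6 gf 62.2 F [-0.1  1.2  5.8] -> shift cm [ 30.9   -0.1  -16.64] turn -38.24
```

```bash
python3 -m inch '[[[0,0,-0.5,0],[0,0,-2,0],[0,0,-5,0],[0,0,-8,0],[0,0,-10,0],[0,0,-10,0],[0,0,-10,0]]]'
python3 -c "
from h import *
go(602,28,130,109.3)"
```

```text
clock: 4.28
eef_pos: [502.7, -264.5, 113.4]
tool_rot: [3.139, 0.0, 1.241]
force: [0.2, 0.5, -3.2]
width: 38.9
gripper_force: 61.2
t 4.28 pos [ 502.7 -264.5  113.4] rot [179.87   0.    71.08] w 38.9 gf 61.2 F [ 0.2  0.5 -3.2] -> shift cm [30.88 -0.09 -1.66] turn -38.22
```

```bash
python3 -m inch '[[[2,0,-0.5,-3],[6,0,-1,-8],[10,0,-1.5,-13],[14,0,-1.7,-19],[18,0,-1.7,-25],[22,0,-1.7,-31],[26,0,-1.7,-36],[29,0,-1.7,-38.2]]]'; python3 -m inch '[[[1.1,-1.4,0,0],[1.5,-1.4,0,0],[1.5,-1.4,0,0],[1.5,-1.4,0,0],[1.5,-1.4,0,0]]]'
python3 - <<'E'
from h import *
from cell import get_image
go(602,28,130,109.3)
t=get_image("top");s=get_image("side")
cv2.imwrite("pics/t2f.png",t);cv2.imwrite("pics/s2f.png",s)
c=lambda i,x,y:cv2.resize(i[y:y+100,x:x+66],(396,600),interpolation=cv2.INTER_CUBIC)
cv2.imwrite("pics/c2.png",np.hstack([c(t,274,180),c(s,274,205)]))
E
```

```text
clock: 4.95
eef_pos: [595.7, 14.7, 127.4]
tool_rot: [-3.14, -0.003, 1.914]
force: [1.4, -0.4, -2.0]
width: 38.8
gripper_force: 61.3
clock: 5.37
eef_pos: [578.4, 17.6, 129.0]
tool_rot: [-3.141, 0.001, 1.905]
force: [0.1, -0.7, -2.3]
width: 38.8
gripper_force: 61.4
t 5.37 pos [578.4  17.6 129. ] rot [-1.7998e+02  6.0000e-02  1.0912e+02] w 38.8 gf 61.4 F [ 0.1 -0.7 -2.3] -> shift cm [ 0.21  2.57 -0.1 ] turn -0.18
```

View pics/c2.png

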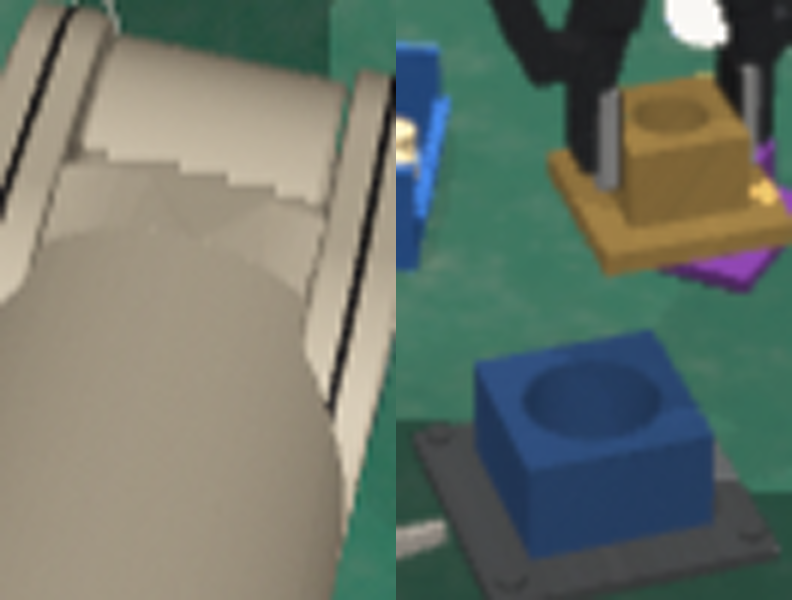

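The side crop shows the bush level in the gripper, above the cup and about 25 mm short in x (I had the sign of that y shift wrong). The arm hides the top view. I'll move over the cup and come down to a small hover.

```bash
python3 -m inch '[[[0.1,0.8,0,0],[0.2,1.8,1,0],[0.2,2.6,2.5,-0.2],[0.2,2.6,4,-0.2],[0.2,2.6,5.5,-0.2],[0.2,2.6,6.1,-0.2],[0.2,2.6,6.1,-0.2],[0.2,2.6,6.1,-0.2]]]'
python3 - <<'E'
from h import *
from cell import get_image
go(602,28,58,109.3)
s=get_image("side")
cv2.imwrite("pics/s3f.png",s)
cv2.imwrite("pics/c3.png",cv2.resize(s[230:305,257:357],(800,600),interpolation=cv2.INTER_CUBIC))
E
```

```text
clock: 6.13
eef_pos: [602.4, 30.0, 68.0]
tool_rot: [-3.141, 0.0, 1.91]
force: [-0.5, -0.9, -2.1]
width: 38.8
gripper_force: 61.3
t 6.13 pos [602.4  30.   68. ] rot [-179.99    0.    109.46] w 38.8 gf 61.3 F [-0.5 -0.9 -2.1] -> shift cm [-0.17 -0.11  1.  ] turn 0.16
```

View pics/c3.png

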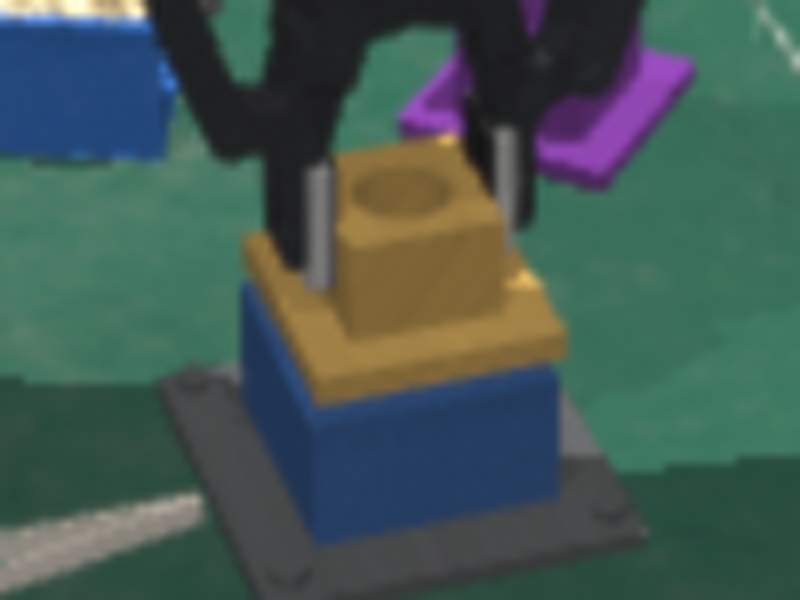

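The side crop has the bush just above the cup. Its flange top corners are at about (244,236), (317,375) and (567,325), and its bottom corners at (320,403) and (567,355).

```bash
cat >> h.py <<'E'
from scipy.optimize import least_squares
def fit(name,o,k,pts,z0):
    # pts: list of ((px,py),(cx,cy) corner in units of half-side,z above z0)
    uv=np.array([(o[0]+(q[0]+.5)/k-.5,o[1]+(q[1]+.5)/k-.5) for q,_,_ in pts])
    L=np.array([(32*c[0],32*c[1],dz+z0) for _,c,dz in pts],float)
    def r(p):
        a=np.radians(p[2]);c,s=np.cos(a),np.sin(a)
        X=np.c_[p[0]+c*L[:,0]-s*L[:,1],p[1]+s*L[:,0]+c*L[:,1],L[:,2]]
        return (pj("side",X)-uv).ravel()
    S=least_squares(r,[602,30,19]);print(name,S.x.round(2),"res px",S.fun.reshape(-1,2).round(2).tolist())
E
python3 - <<'E'
from h import *
# corners: L=(+,-)? find by projection
print(pj("side",[[602+32*(np.cos(.33)*a-np.sin(.33)*b),30+32*(np.sin(.33)*a+np.cos(.33)*b),45] for a,b in[(1,1),(1,-1),(-1,-1),(-1,1)]]).round(1))
l,f,r,b=(1,1),(-1,1),(-1,-1),(1,-1)
fit("cup",(274,255),6,[((79,62),l,0),((134,170),f,0),((317,137),r,0),((257,30),b,0)],45)
fit("cup+bot",(274,255),6,[((79,62),l,0),((134,170),f,0),((317,137),r,0),((257,30),b,0),((132,256),f,-37),((317,223),r,-37)],45)
for z in(54,55,56,57):fit(z,(257,230),8,[((244,236),l,8),((317,375),f,8),((567,325),r,8),((320,403),f,0),((567,355),r,0)],z)
E
```

```text
[[295.6 282.3]
 [286.6 264.1]
 [316.5 258.7]
 [326.7 276.4]]
cup [601.88  32.88 -71.1 ] res px [[-0.16, -0.03], [-0.3, 0.26], [0.33, -0.16], [0.14, -0.12]]
cup+bot [601.91  32.18 -71.26] res px [[-0.13, -0.27], [-0.37, 0.02], [0.28, -0.33], [0.18, -0.29], [0.12, 0.62], [-0.09, 0.15]]
54 [600.84  34.21 -70.23] res px [[-0.3, -0.5], [0.18, 0.22], [0.18, 0.31], [-0.16, 0.05], [0.09, -0.14]]
55 [600.8   35.57 -70.23] res px [[-0.32, -0.52], [0.17, 0.22], [0.21, 0.31], [-0.18, 0.06], [0.12, -0.13]]
56 [600.77  36.93 -70.24] res px [[-0.35, -0.54], [0.15, 0.23], [0.24, 0.31], [-0.19, 0.07], [0.15, -0.13]]
57 [600.74  38.29 -70.25] res px [[-0.37, -0.56], [0.13, 0.23], [0.27, 0.31], [-0.21, 0.07], [0.18, -0.13]]
```

```bash
python3 -m inch '[[[-0.15,0,0.1,0.2],[-0.29,0,0.3,0.2],[-0.29,0,0.6,0.2],[-0.29,0,0.7,0.2],[-0.29,0,0.7,0.2],[-0.29,0,0.7,0.2]]]'; python3 -m inch '[[[0,0,0.1,0],[0,0,0.1,0],[0,0,0.1,0]]]';python3 -m inch '[[[0,0,0.1,0],[0,0,0.1,0],[0,0,0.1,0]]]'
```

```text
clock: 6.68
eef_pos: [602.9, 27.3, 61.3]
tool_rot: [-3.141, -0.0, 1.907]
force: [0.1, -0.8, -1.1]
width: 38.7
gripper_force: 61.3
clock: 6.93
eef_pos: [602.9, 27.3, 60.3]
tool_rot: [-3.141, -0.0, 1.907]
force: [-0.0, 1.1, -1.3]
width: 39.3
gripper_force: 61.3
clock: 7.18
eef_pos: [602.9, 27.2, 59.2]
tool_rot: [-3.141, -0.0, 1.907]
force: [-0.3, 1.0, -2.6]
width: 38.5
gripper_force: 61.3
```

```bash
for i in 1 2; do python3 -m inch '[[[0,0,0.06,0],[0,0,0.06,0],[0,0,0.06,0]]]' | egrep 'eef|force:'; done
python3 - <<'E'
from h import *
from cell import get_image
s=get_image("side")
cv2.imwrite("pics/c4.png",cv2.resize(s[230:305,257:357],(800,600),interpolation=cv2.INTER_CUBIC))
E
```

```text
eef_pos: [603.0, 27.2, 58.7]
force: [-0.4, 0.2, -1.7]
gripper_force: 61.3
eef_pos: [603.0, 27.2, 58.6]
force: [-2.9, -0.2, 4.9]
gripper_force: 62.1
```

View pics/c4.png

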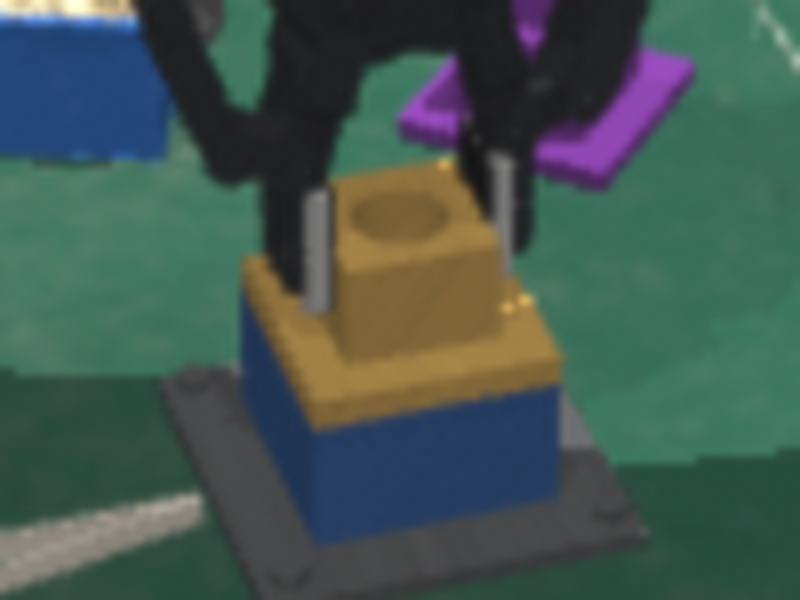

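The crop shows the bush touching down almost flush: flange bottom corners at (317,430) and (561,385), against cup top corners at (315,427) and (559,383). I'll get the edge offset to sub-pixel.

```bash
cat > edge.py <<'E'
from h import *
import sys
def lines(f):
    a=cv2.imread("pics/side0.png")[230:305,257:357];a=cv2.resize(a,(800,600),interpolation=cv2.INTER_CUBIC).astype(float)
    b=cv2.imread(f).astype(float);out=[]
    for img,ch in((a,lambda i:i.sum(2)),(b,lambda i:i[:,:,2]-i[:,:,0])):
        g=cv2.GaussianBlur(ch(img),(0,0),3)
        for c0,c1,p,q in((335,545,(316,428),(560,384)),(253,303,(242,287),(316,428))):
            X=np.arange(c0,c1);Y=[]
            for x in X:
                y=int(p[1]+(x-p[0])*(q[1]-p[1])/(q[0]-p[0]));w=g[y-14:y+15,x];d=-np.diff(w)
                d[d<0.3*d.max()]=0;Y.append(y-14+.5+(d*np.arange(28)).sum()/d.sum())
            k=np.polyfit(X,Y,1);xm=(c0+c1)/2
            out.append((np.polyval(k,xm),k[0],np.std(np.array(Y)-np.polyval(k,X))))
    return np.array(out)
o=lines(sys.argv[1]);print(o.round(3))
d=o[2:,0]-o[:2,0];print("row offsets (8x px)",d)
# numeric: row offset of each line per mm in x,y
def prow(dx,dy):
    L=lambda a,b:[601.9+dx+32*(np.cos(.334)*a-np.sin(.334)*b),32.5+dy+32*(np.sin(.334)*a+np.cos(.334)*b),45]
    P=pj("side",[L(-1,1),L(1,1),L(-1,-1)]);P=P[np.argsort(P[:,0])]
    Q=pj("side",[L(a,b) for a,b in[(1,1),(1,-1),(-1,-1),(-1,1)]])
    c=((Q-[257,230]+.5)*8-.5);l=c[np.argmin(c[:,0])];r=c[np.argmax(c[:,0])];f=c[np.argmax(c[:,1])]
    li=lambda p,q,x:p[1]+(x-p[0])*(q[1]-p[1])/(q[0]-p[0])
    return np.array([li(f,r,440),li(l,f,278)])
b=prow(0,0);J=np.c_[prow(1,0)-b,prow(0,1)-b];print("bush minus cup xy mm",np.linalg.solve(J,d),J)
E
python3 edge.py pics/c4.png
```

```text
[[ 4.03236e+02 -1.95000e-01  4.71000e-01]
 [ 3.57822e+02  1.95300e+00  6.20000e-01]
 [ 4.05706e+02 -1.92000e-01  4.70000e-01]
 [ 3.56682e+02  1.93200e+00  4.10000e-01]]
row offsets (8x px) [ 2.46990479 -1.14037654]
bush minus cup xy mm [-0.43874694  0.85524284] [[-0.84999173  2.4519042 ]
 [ 8.00625801  2.77388424]]
```

```bash
python3 -m inch '[[[0,0,-0.25,0],[0,0,-0.25,0],[-0.09,0.01,-0.25,0],[-0.09,0.01,-0.15,0],[-0.09,0.01,-0.05,0],[-0.09,0.01,-0.03,0],[-0.09,0.01,-0.03,0],[-0.09,0.01,-0.03,0]]]'
python3 -m inch '[[[0,0,0.05,0],[0,0,0.05,0],[0,0,0.05,0]]]' | egrep 'eef|force:'
python3 - <<'E'
from h import *
from cell import get_image
s=get_image("side")
cv2.imwrite("pics/c5.png",cv2.resize(s[230:305,257:357],(800,600),interpolation=cv2.INTER_CUBIC))
E
python3 edge.py pics/c5.png
```

```text
clock: 8.4
eef_pos: [603.4, 26.3, 58.7]
tool_rot: [3.141, 0.0, 1.907]
force: [-2.2, -0.5, 4.7]
width: 38.4
gripper_force: 62.0
eef_pos: [603.4, 26.3, 58.6]
force: [-2.9, -0.6, 8.4]
gripper_force: 62.5
[[ 4.03236e+02 -1.95000e-01  4.71000e-01]
 [ 3.57822e+02  1.95300e+00  6.20000e-01]
 [ 4.02989e+02 -1.90000e-01  4.83000e-01]
 [ 3.56678e+02  1.93200e+00  4.23000e-01]]
row offsets (8x px) [-0.24730543 -1.14371272]
bush minus cup xy mm [-0.09633632 -0.13425912] [[-0.84999173  2.4519042 ]
 [ 8.00625801  2.77388424]]
```

```bash
python3 -m inch '[[[0,0,0,0],[0,0,0,0],[0,0,0,0],[0,0,0,0],[0,0,0,0],[0,0,0,0]]]' 7.5 | egrep 'eef|force:|width'
python3 -m inch '[[[0,0,-1,0],[0,0,-3,0],[0,0,-6,0],[0,0,-9.5,0],[0,0,-13,0],[0,0,-15.5,0],[0,0,-16.5,0],[0,0,-16.5,0]]]' | egrep 'clock|eef|force:|width'
python3 - <<'E'
from h import *
from cell import get_image
go(563,258.3,230,90)
s=get_image("side")
cv2.imwrite("pics/c6.png",cv2.resize(s[230:305,257:357],(800,600),interpolation=cv2.INTER_CUBIC))
E
python3 edge.py pics/c6.png
```

```text
eef_pos: [603.4, 26.4, 57.7]
force: [0.4, 0.7, -0.4]
width: 75.0
gripper_force: 0.0
clock: 9.87
eef_pos: [605.1, 26.3, 226.3]
force: [0.3, -1.3, -0.8]
width: 74.7
gripper_force: 0.0
t 9.87 pos [605.1  26.3 226.3] rot [1.7966e+02 8.0000e-02 1.0926e+02] w 74.7 gf 0.0 F [ 0.3 -1.3 -0.8] -> shift cm [23.29  3.68 -0.38] turn 19.26
[[ 4.03236e+02 -1.95000e-01  4.71000e-01]
 [ 3.57822e+02  1.95300e+00  6.20000e-01]
 [ 4.02944e+02 -1.88000e-01  4.98000e-01]
 [ 3.56287e+02  1.93300e+00  4.33000e-01]]
row offsets (8x px) [-0.29209139 -1.535304  ]
bush minus cup xy mm [-0.1343525  -0.16570382] [[-0.84999173  2.4519042 ]
 [ 8.00625801  2.77388424]]
```

```bash
python3 -m inch '[[[2,0.3,0,-5],[5.5,0.9,0,-12],[9.3,1.5,0,-19],[13,2.1,0,-26],[16.7,2.7,0,-33],[20,3.3,0,-40],[22.3,3.7,0,-47],[23.2,3.8,0,-54]]]' 6| egrep 'clock|eef'
python3 -m inch '[[[0,0,0,-7],[0,0,1,-14],[0,0,2,-17],[0,0,3,-17],[0,0,3,-17],[0,0,3,-17]]]' | egrep 'clock|eef|rot|width'
python3 - <<'E'
from h import *
from cell import get_image
go(564.3,258.5,99,180)
t=get_image("top");s=get_image("side")
c=lambda i,x,y,h:cv2.resize(i[y:y+h,x:x+66],(396,h*6),interpolation=cv2.INTER_CUBIC)
cv2.imwrite("pics/c7.png",np.hstack([c(t,172,180,100),c(s,294,260,100)]))
E
```

```text
clock: 10.58
eef_pos: [559.5, 263.5, 220.3]
clock: 11.08
eef_pos: [561.7, 257.4, 191.1]
tool_rot: [-3.14, -0.003, -3.139]
width: 59.9
t 11.08 pos [561.7 257.4 191.1] rot [-179.91   -0.19 -179.83] w 59.9 gf 0.0 F [-0.1  0.1 -0.2] -> shift cm [-0.3   0.13  9.21] turn 0.17
```

View pics/c7.png

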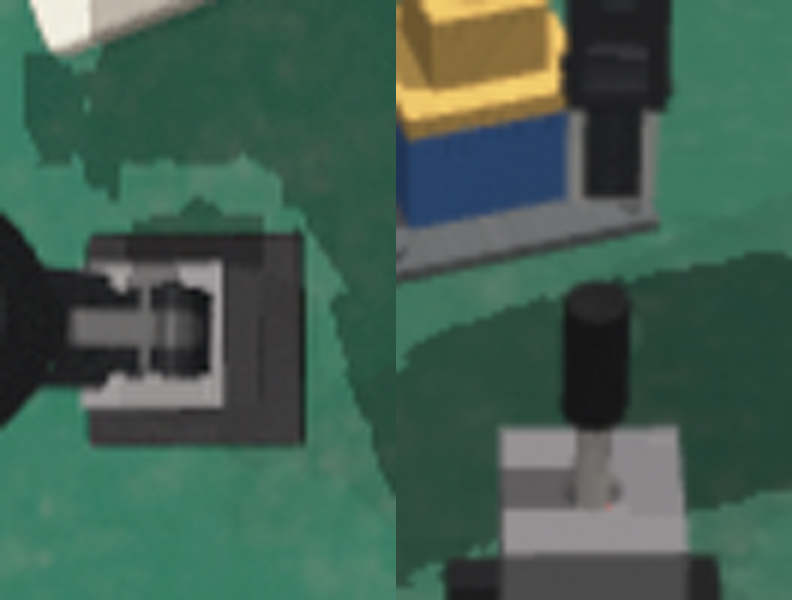

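The side crop has the handle centred at x≈597 with its top at y≈300. The near finger is centred at x≈612 with its tip at y≈200.

```bash
python3 - <<'E'
from h import *
g=lambda x,y:(294+(x-396+.5)/6-.5,260+(y+.5)/6-.5)
def xaty(uv,y):
    a,b=at("side",uv,0),at("side",uv,200);return a+(b-a)*(y-a[1])/(b[1]-a[1])
print("handle top",xaty(g(597,302),259),"handle bot",xaty(g(594,415),264),"finger tip",xaty(g(612,198),290))
E
```

```text
handle top [563.28257991 259.         133.72410486] handle bot [563.38858506 264.          98.32987949] finger tip [560.88752644 290.         193.2669571 ]
```

```bash
python3 -m inch '[[[-0.1,0.05,1,0],[-0.25,0.1,3,0],[-0.25,0.1,6,0],[-0.25,0.1,8.2,0],[-0.25,0.1,9,0],[-0.25,0.1,9.2,0],[-0.25,0.1,9.2,0],[-0.25,0.1,9.2,0]]]' | egrep 'clock|eef|rot|force'
python3 -m inch '[[[0,0,0,0],[0,0,0,0],[0,0,0,0],[0,0,0,0],[0,0,0,0],[0,0,0,0],[0,0,0,0],[0,0,0,0]]]' 0.5| egrep 'clock|eef|rot|force|width'
```

```text
clock: 11.85
eef_pos: [566.2, 259.5, 102.1]
tool_rot: [3.141, 0.002, -3.137]
force: [0.3, -0.1, -0.1]
gripper_force: 0.0
clock: 12.52
eef_pos: [565.8, 259.1, 101.8]
tool_rot: [3.141, 0.001, -3.137]
force: [-1.1, -0.4, 6.0]
width: 16.3
gripper_force: 58.4
```

```bash
python3 -m inch '[[[0,0,-0.5,0],[0,0,-2,0],[0,0,-4,0],[0,0,-6.5,0],[0,0,-9,0],[0,0,-11,0],[0,0,-11,0],[0,0,-11,0]]]' | egrep 'clock|eef|rot|force|width'
python3 -c "
from h import *
go(604.5,27,210,180)"
```

```text
clock: 13.18
eef_pos: [565.6, 259.2, 211.9]
tool_rot: [3.141, 0.002, -3.137]
force: [-0.5, -0.3, -0.1]
width: 16.7
gripper_force: 58.7
t 13.18 pos [565.6 259.2 211.9] rot [ 1.7994e+02  1.0000e-01 -1.7973e+02] w 16.7 gf 58.7 F [-0.5 -0.3 -0.1] -> shift cm [ -3.79 -23.24   0.17] turn 0.27
```

```bash
python3 -m inch '[[[-0.3,-2,0,0],[-0.9,-5.5,0,0],[-1.5,-9.2,0,0],[-2.1,-13,0,0],[-2.7,-16.7,0,0],[-3.3,-20.2,0,0],[-3.7,-22.5,0,0],[-3.8,-23.2,0,0]]]' | egrep 'clock|eef'
python3 -m inch '[[[0,0,0.5,0],[0,0,1.2,0],[0,0,1.5,0],[0,0,1.5,0],[0,0,1.5,0]]]' | egrep 'clock|eef|rot|force|width'
python3 - <<'E'
from h import *
from cell import get_image
s=get_image("side")
go(604.5,27,116,180)
cv2.imwrite("pics/c8.png",cv2.resize(s[190:280,270:345],(500,600),interpolation=cv2.INTER_CUBIC))
E
```

```text
clock: 13.85
eef_pos: [603.6, 20.4, 209.1]
clock: 14.27
eef_pos: [603.7, 29.2, 195.2]
tool_rot: [3.141, -0.001, -3.134]
force: [-0.1, -0.1, -0.0]
width: 16.8
gripper_force: 58.8
t 14.32 pos [604.   28.7 195.6] rot [ 1.7997e+02 -3.0000e-02 -1.7960e+02] w 16.7 gf 58.8 F [-0.4 -1.  -0.5] -> shift cm [-0.05 -0.18  7.96] turn 0.4
```

View pics/c8.png

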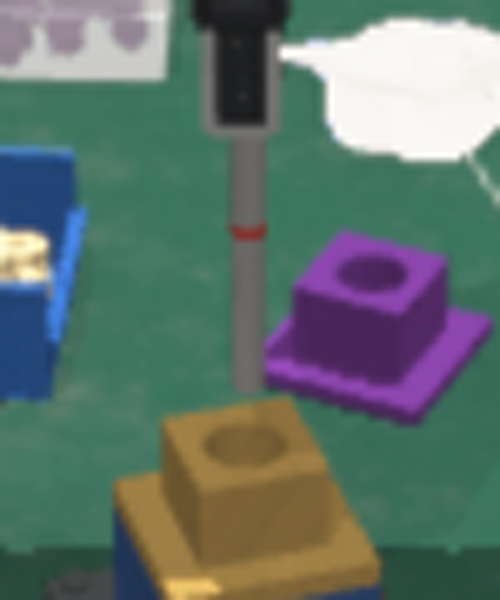

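The rod hangs upright above the bush: tip at (248,390), red ring at (248,233), and the bore mouth ellipse centred at about (246,445).

```bash
python3 - <<'E'
from h import *
k=600/90
g=lambda x,y:(270+(x+.5)/k-.5,190+(y+.5)/k-.5)
print("bore",at("side",g(246.5,445),81))
print("ring",at("side",g(248,235),157.8),"front tip",at("side",g(248,391),101.8))
E
```

```text
bore [601.59251492  33.40145928  81.        ]
ring [601.13692707  39.99409963 157.8       ] front tip [601.13190236  35.79086768 101.8       ]
```

```bash
python3 -m inch '[[[-0.05,-0.17,0,0],[-0.05,-0.17,0.5,0],[-0.05,-0.17,1.5,0],[-0.05,-0.17,2.7,0],[-0.05,-0.17,4,0],[-0.05,-0.17,5.3,0],[-0.05,-0.17,6.3,0],[-0.05,-0.17,6.7,0]]]' | egrep 'clock|eef|force'
python3 -m inch '[[[0,0,0.4,0],[0,0,0.7,0],[0,0,0.8,0],[0,0,0.8,0],[0,0,0.8,0],[0,0,0.8,0]]]' | egrep 'clock|eef|rot|force|width'
python3 - <<'E'
from h import *
from cell import get_image
s=get_image("side");t=get_image("top");cv2.imwrite("pics/s9f.png",s)
go(604.5,27,118.8,180)
f=lambda i,x,y:cv2.resize(i[y:y+50,x:x+50],(400,400),interpolation=cv2.INTER_CUBIC)
cv2.imwrite("pics/c9.png",cv2.resize(s[220:280,270:345],(750,600),interpolation=cv2.INTER_CUBIC))
E
```

```text
clock: 14.98
eef_pos: [603.5, 25.4, 126.7]
force: [-0.3, 0.1, -1.4]
gripper_force: 58.7
clock: 15.48
eef_pos: [605.2, 25.5, 121.4]
tool_rot: [3.142, 0.001, -3.137]
force: [-0.2, -0.5, -1.7]
width: 16.7
gripper_force: 58.7
t 15.58 pos [605.   25.5 121.3] rot [ 1.8000e+02  4.0000e-02 -1.7973e+02] w 16.6 gf 58.7 F [-0.6  0.4  0.1] -> shift cm [0.05 0.15 0.25] turn 0.27
```

View pics/c9.png

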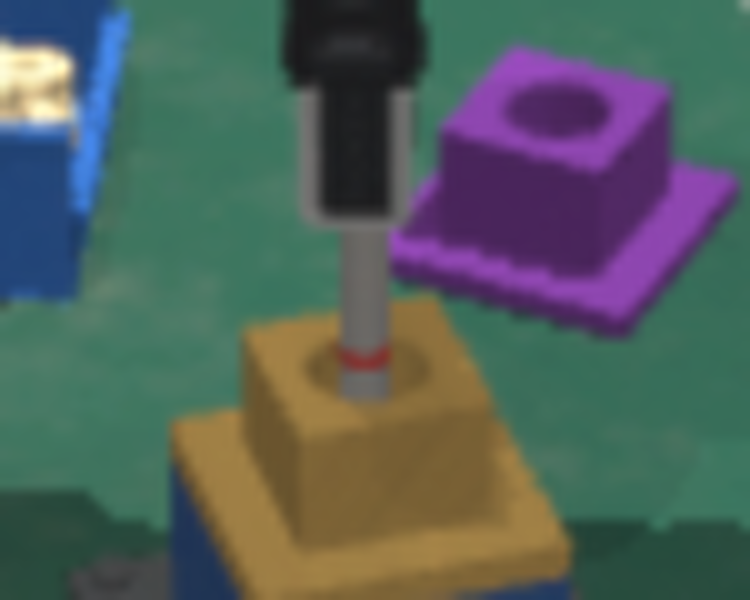

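The red ring shows at (365,360), just above the collar top. The rod is centred at column 365, and the bore spans 306 to 432 (centre 369).

```bash
python3 - <<'E'
from h import *
s=cv2.imread("pics/s9f.png")
c=cv2.resize(s[220:280,270:345],(750,600),interpolation=cv2.INTER_CUBIC).astype(float)
r=c[:,:,2]-c[:,:,1]
for x in(350,357,365,373,380):
    w=np.clip(r[335:385,x]-15,0,None);print(x,335+(w*np.arange(50)).sum()/w.sum(),w.max())
B=at("side",(270+369.5/10-.5,220+368/10-.5),81);print("bore",B)
px=lambda X:((pj("side",[X])[0]-[270,220]+.5)*10-.5).round(1)
for dy in(-2,0,2):
    for z in(82.5,83.5): print(dy,z,px([B[0],B[1]+dy+5,z]))
print("rim front/back",px(B+[0,12,0]),px(B-[0,12,0]),px(B+[12,0,0]),px(B-[12,0,0]))
E
```

```text
350 359.4939360529217 54.0
357 361.12513034410847 62.0
365 362.2235722964763 59.0
373 361.20021186440675 61.0
380 357.8374060150376 58.0
bore [601.79111001  33.32042301  81.        ]
-2 82.5 [368.6 369.9]
-2 83.5 [368.6 365.7]
0 82.5 [368.4 375.7]
0 83.5 [368.4 371.5]
2 82.5 [368.1 381.6]
2 83.5 [368.1 377.4]
rim front/back [367.5 402.6] [370.5 333. ] [308.  366.6] [430.  368.4]
```

```bash
python3 - <<'E'
from h import *
b=cv2.imread("pics/c6.png").astype(float).sum(2);g=cv2.GaussianBlur(b,(0,0),3)
a=np.radians(18.9)
def corner(y,sx,sy,h,z,x=601.8):
    return (pj("side",[[x+h*(np.cos(a)*sx-np.sin(a)*sy),y+h*(np.sin(a)*sx+np.cos(a)*sy),z]])[0]-[257,230]+.5)*8-.5
C=[(s,t) for s in(1,-1) for t in(1,-1)]
for h,z,nm in((20,81,"collar top"),(32,53,"flange top"),(32,45,"flange bottom")):
    P=sorted([tuple(corner(32.5,s,t,h,z))+(s,t) for s,t in C],key=lambda p:-p[1]);f=P[0];r=max(P,key=lambda p:p[0])
    X=np.arange(int(f[0])+30,int(r[0])-30);Y=[];S=[]
    for x in X:
        y=int(f[1]+(x-f[0])*(r[1]-f[1])/(r[0]-f[0]));d=-np.diff(g[y-13:y+14,x]);d[d<.3*d.max()]=0
        Y.append(y-13+.5+(d*np.arange(26)).sum()/d.sum());S.append(d.max())
    k=np.polyfit(X,Y,1);xm=X.mean();m=np.polyval(k,xm)
    def pred(y):
        F,R=corner(y,f[2],f[3],h,z),corner(y,r[2],r[3],h,z);return F[1]+(xm-F[0])*(R[1]-F[1])/(R[0]-F[0])
    y=32.5+(m-pred(32.5))/(pred(33)-pred(32.5))*.5
    print(nm,"y",round(y,2),"slope",k[0].round(3),"model",round((r[1]-f[1])/(r[0]-f[0]),3),"std",np.std(Y-np.polyval(k,X)).round(2),"grad",np.mean(S).round(1))
E
```

```text
collar top y 32.27 slope -0.191 model -0.181 std 0.61 grad 5.6
flange top y 32.06 slope -0.188 model -0.188 std 0.59 grad 5.8
flange bottom y 32.39 slope -0.193 model -0.19 std 0.44 grad 6.3
```

```bash
python3 -m inch '[[[0.06,0.18,0,0],[0.06,0.18,0.1,0],[0.06,0.18,0.2,0],[0.06,0.18,0.25,0],[0.06,0.18,0.25,0],[0.06,0.18,0.25,0],[0.06,0.18,0.25,0],[0.06,0.18,0.25,0]]]' | egrep 'clock|eef|rot|force|width'
python3 - <<'E'
from h import *
from cell import get_image
s=get_image("side");cv2.imwrite("pics/s10f.png",s)
go(604.4,27.3,118.8,180)
for f in("s9f","s10f"):
    s=cv2.imread(f"pics/{f}.png")
    c=cv2.resize(s[220:280,270:345],(750,600),interpolation=cv2.INTER_CUBIC).astype(float)
    r=c[:,:,2]-c[:,:,1];R=np.clip(r[335:400,330:400]-35,0,None);cm=(R.sum(0)*np.arange(330,400)).sum()/R.sum()
    row=[]
    for x in range(357,374,2):
        w=np.clip(r[335:400,x]-15,0,None);w[w<.3*w.max()]=0;row.append(335+(w*np.arange(65)).sum()/w.sum())
    sat=c[240:320].max(2)-c[240:320].min(2);m=sat[:,320:410].mean(0)<35
    print(f,"ring rows",np.round(row,1),"ring col",cm.round(1),"rod cols",320+np.where(m)[0].min(),320+np.where(m)[0].max())
px=lambda X:((pj("side",[X])[0]-[270,220]+.5)*10-.5).round(1)
print("want",px([601.85,32.25+5,81]),"per mm y",px([601.85,38.25,81]),"z",px([601.85,37.25,82]))
E
```

```text
clock: 16.25
eef_pos: [604.2, 27.2, 118.4]
tool_rot: [3.142, 0.0, -3.137]
force: [-0.0, -0.3, -0.4]
width: 16.5
gripper_force: 58.7
t 16.3 pos [604.2  27.2 118.4] rot [ 180.     -0.   -179.74] w 16.6 gf 58.7 F [-1.1  0.1 -0.7] -> shift cm [-0.02  0.01 -0.04] turn 0.26
s9f ring rows [361.6 361.6 362.3 362.6 362.6 362.6 362.3 362.1 361.6] ring col 366.2 rod cols 338 389
s10f ring rows [377.9 378.5 378.7 378.8 379.2 379.4 379.6 380.  380. ] ring col 369.1 rod cols 340 396
want [368.2 378.9] per mm y [368.1 381.8] z [368.2 374.7]
```

```bash
python3 -m inch '[[[0,0,-0.02,0],[0,0,-0.02,0],[0,0,-0.02,0],[0,0,-0.02,0],[0,0,-0.02,0],[0,0,-0.02,0]]]'
python3 - <<'E'
from h import *
from cell import get_image,order
s=get_image("side")
cv2.imwrite("pics/c11.png",cv2.resize(s[230:305,257:357],(800,600),interpolation=cv2.INTER_CUBIC))
E
python3 edge.py pics/c11.png | tail -2; python3 -c "
from cell import order
print(order.finish_job())"
```

```text
clock: 16.8
eef_pos: [604.1, 27.2, 118.6]
tool_rot: [3.142, -0.0, -3.137]
force: [0.2, 0.8, -0.7]
width: 16.5
gripper_force: 58.7
bush minus cup xy mm [-0.13395823 -0.1751267 ] [[-0.84999173  2.4519042 ]
 [ 8.00625801  2.77388424]]
the job is handed in; nothing more can be done
None
```

I handed the job in at about 17 s (no verdict shown): the bush sits on the cup within about 0.2 mm of flush, and the gripper is holding the rod still in the bore, within about 0.5 mm of centre by the side camera, with the red ring level with the collar top to about 0.5 mm.

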